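Put the ink pot in the splash guard and latch its gate

TASK

Slide the open white pot across the desk, without lifting or tipping it, through the open gate of the plywood splash guard and stand it centred on the empty marked ring inside, next to the lidded jar. Then push the gate shut until it snaps fully home on its catch. Leave the jar, the green tin and the marker box where they are.

Things in the scene. Friction and masses are not known exactly. Their poses are not given: they have to be found in the camera images.
- guard: Splash guard: three fixed plywood walls 80 mm high, 10 mm thick, no floor or roof. Origin on the desk, middle of the inside. Its x points from the gate to the back wall, its y from catch side to hinge side. Inside x -70 to +70, y -115 to +115 mm; the gate closes the side at x = -75. Jar and ring lie about 50 mm either side of the origin along y.
- gate (a joint): Gate hinge, rad: 0 = shut and home, grows as it swings outward (guard's -x); 1.57 is square to the opening, stop at 1.95. Stays where left (friction 0.04 N m). When shutting, a sprung ball at the free edge resists from 0.06 to 0.03 rad (about 4.5 N at the edge, 7 N at 140 mm from the hinge), then the gate snaps to 0 and is held; short of that it stays ajar.
- gate_hinge (a point): On the hinge axis, 78 mm above the desk; guard frame x -75, y +110 mm. The gate is a plywood leaf 10 mm thick centred on this axis, 6 to 78 mm above the desk, reaching 204 mm from it. -y runs along the leaf to its free edge, -x is out of its outer face. A steel pull knob (16 mm across) stands 20 mm out of that face, 184 mm from the hinge, 58 mm up.
- gate_free_edge (a point): Free edge of the gate leaf, mid-thickness, 204 mm from the hinge axis, at the top (78 mm above the desk). A steel strip 8 mm thick on this edge reaches to 212 mm; it passes the sprung ball on the wall of the catch side.
- mark: Empty marked ring printed flat on the desk inside the guard: black ring, 88 mm outer and 76 mm inner diameter, pale disc within. Origin at its centre. It is on either the hinge side or the catch side; the jar stands on the other.
- pot: Open white stoneware pot, upright straight cylinder 64 mm diameter, 80 mm high, wall 5 mm, 0.3 to 0.65 kg. It drags on the desk and topples if moved by its upper half: grip or push it about 40 mm above the desk. Origin at the centre of its underside.
- jar: Lidded squat jar with paper label and black lid, 60 mm diameter, 80 mm high, standing in the guard; bystander. Origin at the centre of its underside.
- tin: Flat green metal tin, 80 x 180 x 35 mm, lying on the desk; bystander. Origin at the centre of its underside.
- marker_box: Square cardboard box 75 x 75 x 70 mm with markers standing in it up to 113 mm high; bystander. Origin at the centre of its underside.

How it is judged:
By the outcome, as a careful person would: the job done as asked, in the order asked, and still so for the second after the job is handed in, with the robot touching nothing.
It also fails if it takes over 61 s, if anything falls off the work surface, if the arm or the gripper's body presses on something with over 40 N, if the wrist force passes 120 N, or if a joint passes its speed limit or range.

ROBOT

A 6-joint arm with a two-finger parallel gripper is mounted at the origin on the work surface. World frame = base frame: x ahead of the robot, y to its left, z up, the work surface at z = 0. Lengths are in m, angles in rad, forces in N, time in s.
With the tool pointing down it reaches from about 0.325 to 0.85 m from the base axis. Payload 15.5 kg.
Tool frame: the origin (TCP) lies on the centre line of the jaws, within the pads' length; the fingertips stand 22 mm ahead of it and the grasp point (between the pads) lies 3 mm ahead of it; z points along the fingers, y is the line along which they close (so a half turn about z gives the same grasp; the last joint's range is limited). The gripper opens to 91 mm and grips with 3 to 60 N. Pads are 32 mm wide; open, the fingers measure 118 mm over their backs; the gripper's body (76 mm by 178 mm) begins 60 mm behind the grasp point.
Start: joints at [-1.427, 0.494, 1.345, -0, 1.302, -0.096], TCP at [0.148, -0.607, 0.236] pointing down, gripper open.
Joint ranges: [-2.91, 2.91], [-0.82, 2.16], [0.22, 2.67], [-1.22, 4.37], [0.12, 2.79], [-3.08, 3.08]. Speed limits (rad/s): [1.89, 1.89, 2.57, 3.01, 3.01, 3.01].

INTERFACE

Orientations are given as a unit quaternion [x, y, z, w].
In Python, from station import telemetry, eyes, order, models gives the robot as it stands.
- The arm moves only by the tool play_rows, never from a script. Its argument "plan" is text: rows parted by semicolons, each of 7 numbers parted by spaces: the turn, a rotation vector about the tool's x, y, z scaled (see below), then the shift along the tool's x, y, z scaled (see below), then the opening, from -1 (shut) to 1 (fully open). In form: rx ry rz tx ty tz jaw; .... A call has 1 to 12 rows; each row is the pose to reach, as a shift and turn from the pose commanded when the call began, along the tool's axes at that moment; what a row does not reach only later rows make up. The controller multiplies each number of a shift by 0.12 m and each number of a turn by pi/2 rad. A row lasts 1/10 s, in which the tool goes at most 50 mm and 8.59 degrees, less where a joint would pass 70% of its speed; a pose out of reach is approached as far as the arm can. A call with a number of a shift or a turn outside -1 to 1 is refused whole. A call with a gripper value outside its range is refused whole. The fingers move at their own pace and stop on an object; the grip force is fixed at half the most. Time passes only in rows, so rows that repeat a pose let the fingers close. It gives the time, the measured TCP pose, the force, the opening and the grip force at its end, in the units of the state.
- telemetry.sense(): the state, without advancing time (a new reading comes with each control period).
- eyes.read_camera(name): name is "scene" or "side" or "wrist"; returns the picture (420x560x3 uint8, blue, green, red); there is no depth.
- eyes.camera_info(name): a dict with "fx", "fy", "cx", "cy" (pixels), "k1" (the pictures are not rectified: a ray, as slopes to the right and down, at radius r is drawn at 1 + k1 r^2 times it, then the intrinsics apply), "R" (3x3) and "t" (3): a world point X has camera coordinates R X + t. Camera axes: x right, y down, z forward; pixel columns grow to the right and rows downward; lengths in m; the calibration is good to about 2 mm. A picture is of the moment at which its call begins: read the wrist's pose just before it. camera_info takes no time and is no camera call; for the wrist camera it gives the pose at the moment of the call.
- order.close_job(): hands the job in; it is judged then, once.
Trained networks look in the newest picture that a camera, given by its name, has taken for a name from the list of things; names that differ only in an ending like _2 or _b are one class to them, and where a whole thing is asked for, a point or a joint stands for the part that bears it (a point fixed in the world has none). Each returns a list of dicts, best first, with "p" (0 to 1); they miss things now and then, are a little off and sometimes report something else, mostly with a low value. They report only what shows in the picture. A call takes as long as a camera call.
- models.look_for(target, camera): "at" ([x, y, z] in m, in world coordinates, good to about 4 mm: the middle of the surface that is visible of it).
The state is a dict: "clock": time; "q": joint angles; "qd": joint speeds; "joint_torque": joint torques, N m; "ee_pos": TCP position; "orientation": TCP orientation; "contact_force": force on the tool from outside, world axes, zero at the start; "torque": the same for the moment, N m; "width": opening from 0.0 (shut) to 1.0 (fully open); "gripper_force": force on a finger pad.
Only numpy, scipy, OpenCV 4.12 (cv2) and the standard library are available. Lean on these libraries where they do the work, as an engineer would, in place of code of your own. Each camera call takes 0.05 s, during which the arm holds its last target. There are 200 camera calls.

## Working session

There is one attempt and no reset: what is moved stays moved. The work goes in short steps, Python scripts to look and compute and a tool call to move; the robot and the scene stay as the last step left them, time stands still between calls to the robot, and variables do not carry over. Pictures are saved under pics/ and viewed, at most 10 in all, crops included, and the job is handed in when it is done.

Besides the shell and the picture viewer there is one more tool, called after "Emit:" as a command line: name --argument value ..., lists and objects as JSON in quotes. play_rows: Moves the arm, as the interface text tells. Shifts and turns lie within -1 to 1; 1 stands for 0.12 m of shift or pi/2 rad of turn. Its arguments: {"type":"object","properties":{"plan":{"type":"string"}},"required":["plan"]}

```bash
mkdir -p pics; ls; cat > h.py <<'E'
import numpy as np, cv2
from station import telemetry, eyes, order, models
from scipy.spatial.transform import Rotation as Rn
def ray(name,u,v,z,info=None):
    c=info or eyes.camera_info(name); R=np.array(c["R"]);t=np.array(c["t"])
    d=np.array([(u-c["cx"])/c["fx"],(v-c["cy"])/c["fy"]]); s=d.copy()
    for _ in range(20): s=d/(1+c["k1"]*(s@s))
    w=R.T@np.array([s[0],s[1],1]); o=-R.T@t
    return o+w*(z-o[2])/w[2]
def proj(name,X,info=None):
    c=info or eyes.camera_info(name); p=np.array(c["R"])@np.array(X)+np.array(c["t"]); s=p[:2]/p[2]; s=s*(1+c["k1"]*(s@s))
    return s*[c["fx"],c["fy"]]+[c["cx"],c["cy"]]
E
python3 - <<'E'
from h import *
s=telemetry.sense(); print(s["clock"],s["ee_pos"],s["orientation"],s["width"],s["contact_force"])
for n in ["scene","side"]:
    cv2.imwrite(f"pics/{n}0.png",eyes.read_camera(n))
    for t in ["guard","gate_hinge","gate_free_edge","mark","pot","jar","tin","marker_box"]:
        print(n,t,[(np.round(d["at"],3).tolist(),round(d["p"],2)) for d in models.look_for(t,n)[:2]])
print(telemetry.sense()["clock"])
E
```

```text
pics
0.0 [ 0.14777615 -0.6069138   0.23534899] [ 9.92877598e-01  1.19137319e-01 -2.99519629e-05 -6.10660500e-04] 0.9980156140289815 [-0.29385947  0.21954172  0.00360434]
scene guard [([0.543, 0.231, 0.054], 0.56)]
scene gate_hinge [([0.524, -0.004, 0.048], 0.65)]
scene gate_free_edge [([0.52, -0.001, 0.055], 0.94)]
scene mark [([0.646, 0.217, -0.0], 0.81), ([0.548, -0.18, 0.057], 0.62)]
scene pot [([0.547, -0.181, 0.057], 0.85)]
scene jar [([0.563, 0.185, 0.052], 0.6), ([0.543, 0.228, 0.053], 0.17)]
scene tin [([0.678, -0.357, 0.036], 0.64)]
scene marker_box [([0.48, -0.405, 0.054], 0.97), ([0.564, 0.185, 0.053], 0.58)]
side guard [([0.587, 0.28, 0.054], 0.74)]
side gate_hinge [([0.506, 0.023, 0.08], 0.89)]
side gate_free_edge [([0.512, 0.02, 0.079], 0.67)]
side mark [([0.647, 0.203, 0.002], 0.96)]
side pot [([0.536, -0.156, 0.059], 0.87)]
side jar [([0.545, 0.22, 0.072], 0.78)]
side tin [([0.666, -0.309, 0.032], 0.65)]
side marker_box [([0.459, -0.369, 0.055], 0.91)]
0.9
```

View pics/scene0.png

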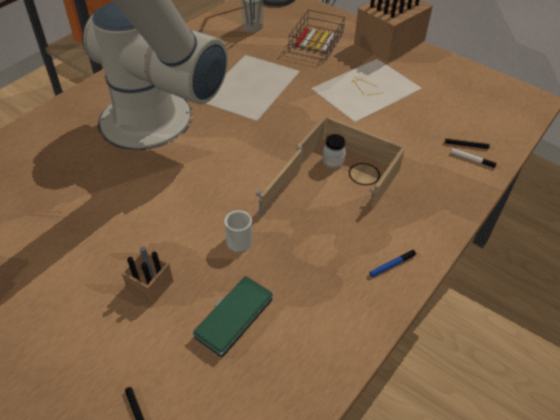

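View pics/side0.png

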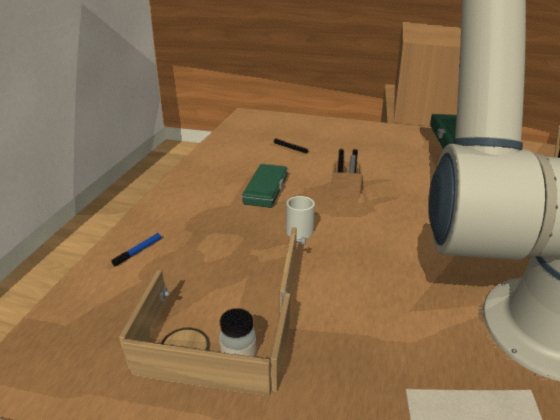

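The scene picture shows the open pot at (238,231), the guard spanning (260–400, 122–205), the jar at (335,150) and the ring at (364,174). The side picture shows the jar on the hinge (robot) side and the ring on the catch side. The gate is open towards the pot in both. Next I'll zoom in for the corners.

```bash
python3 - <<'E'
import cv2
a=cv2.imread("pics/scene0.png")[110:260,220:420]; cv2.imwrite("pics/sc.png",cv2.resize(a,None,fx=4,fy=4,interpolation=cv2.INTER_CUBIC))
a=cv2.imread("pics/side0.png")[190:390,115:330]; cv2.imwrite("pics/si.png",cv2.resize(a,None,fx=3,fy=3,interpolation=cv2.INTER_CUBIC))
E
```

```text
(no output)
```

View pics/sc.png

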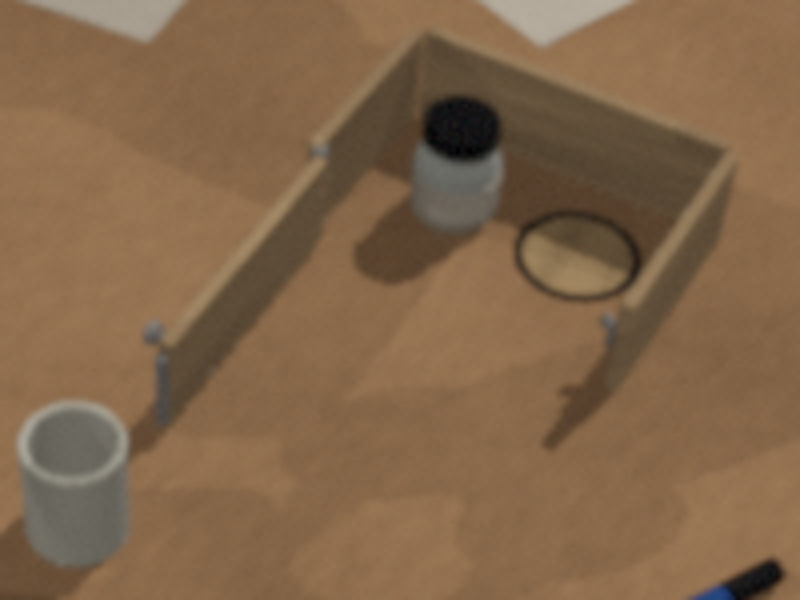

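View pics/si.png

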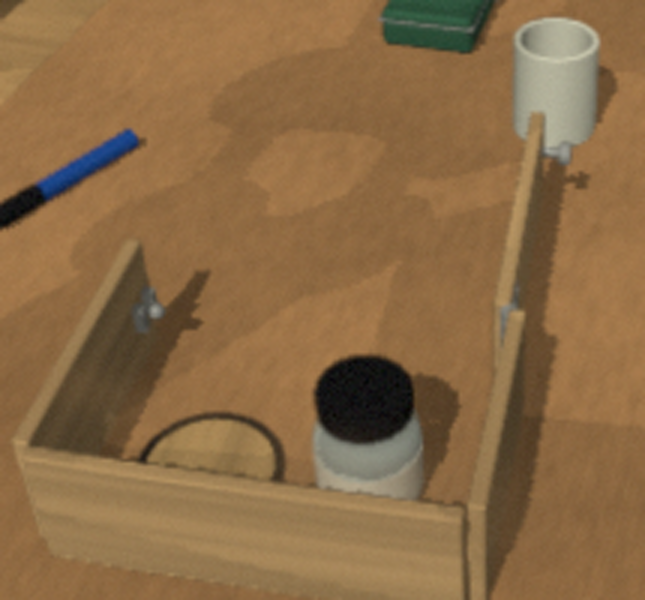

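In the crops, the ring sits at scene crop (578,255), the pot rim at (73,447) and the jar lid at (461,127). The guard's back corners are at (425,32) and (737,155), and the gate's free edge is at (168,345). Side crop: back corners (20,447) and (485,510), gate edge (537,115), pot rim (557,42).

```bash
python3 - <<'E'
from h import *
P={"scene":(4,220,110,dict(backH=(425,32,.08),backC=(737,155,.08),frontCin=(625,300,.08),hinge=(320,155,.078),edge=(168,345,.078),pot=(73,447,.08),jar=(461,127,.08),ring=(578,255,0))),
"side":(3,115,190,dict(backH=(485,510,.08),backC=(20,447,.08),frontC=(133,242,.08),hinge=(510,305,.078),edge=(537,115,.078),pot=(557,42,.08),jar=(364,398,.08),))}
for n,(f,u0,v0,d) in P.items():
    c=eyes.camera_info(n)
    print(n,-np.array(c["R"]).T@np.array(c["t"]))
    for k,(x,y,z) in d.items(): print(n,k,np.round(ray(n,(x+.5)/f-.5+u0,(y+.5)/f-.5+v0,z,c),4))
E
```

```text
scene [ 1.11710484 -0.76103307  1.04059128]
scene backH [0.4772 0.2657 0.08  ]
scene backC [0.7133 0.2934 0.08  ]
scene frontCin [0.7266 0.1294 0.08  ]
scene hinge [0.497  0.1173 0.078 ]
scene edge [ 0.5298 -0.079   0.078 ]
scene pot [ 0.5403 -0.1778  0.08  ]
scene jar [0.5546 0.1982 0.08  ]
scene ring [0.6459 0.2199 0.    ]
side [0.34491061 0.69031301 0.61570784]
side backH [0.4687 0.2629 0.08  ]
side backC [0.7096 0.2937 0.08  ]
side frontC [0.7315 0.1261 0.08  ]
side hinge [0.4965 0.1141 0.078 ]
side edge [ 0.5293 -0.078   0.078 ]
side pot [ 0.5379 -0.1729  0.08  ]
side jar [0.5511 0.2083 0.08  ]
```

```bash
cat >> h.py <<'E'
def to(x,y,z,yaw=None):
    "units for play_rows to reach a tool-down pose at yaw (deg) of tool x"
    s=telemetry.sense(); R=Rn.from_quat(s["orientation"]); d=R.inv().apply(np.array([x,y,z])-s["ee_pos"])/.12
    r=np.zeros(3)
    if yaw is not None:
        T=Rn.from_euler("z",yaw,degrees=True)*Rn.from_euler("x",180,degrees=True)
        r=(R.inv()*T).as_rotvec()/(np.pi/2)
    print("turn",np.round(r,3),"shift",np.round(d,3),"| t",round(s["clock"],2),"p",np.round(s["ee_pos"],4),"F",np.round(s["contact_force"],1),"w",round(s["width"],3),"gf",s["gripper_force"],"j6",np.round(s["q"][5],2))
G=np.array([.5966,.2041]); GX=np.array([-.127,.992]); GY=np.array([-.992,-.127])
def g(x,y): return G+x*GX+y*GY
def ig(p): p=np.array(p[:2])-G; return np.array([p@GX,p@GY])
E
python3 -c "
from h import *
to(.539,-.175,.235,7.3)"
```

```text
turn [-0.    -0.     0.071] shift [ 4.019 -2.729  0.008] | t 0.9 p [ 0.1478 -0.6073  0.2359] F [ 0.2  0.2 -0. ] w 1.001 gf 0.0 j6 -0.1
```

Emit:
play_rows --plan "0 0 0 0.35 -0.23 0 1;0 0 0 0.7 -0.45 0 1;0 0 0.07 1 -0.68 0 1;0 0 0.07 1 -0.68 0 1"

```text
clock: 1.3
ee_pos: [0.2477, -0.4956, 0.2361]
orientation: [0.998, 0.063, 0.0, -0.001]
contact_force: [-0.6, 0.5, -0.3]
width: 0.997
gripper_force: 0.0
```

```bash
python3 -c "
from h import *
to(.539,-.175,.235,7.3)"
```

```text
turn [-0.001 -0.    -0.   ] shift [ 2.746 -2.343  0.015] | t 1.3 p [ 0.2477 -0.4956  0.2361] F [-0.6  0.5 -0.3] w 0.997 gf 0.0 j6 0.23
```

Emit:
play_rows --plan "0 0 0 0.3 -0.26 0 1;0 0 0 0.6 -0.52 0 1;0 0 0 0.9 -0.78 0 1;0 0 0 0.9 -0.78 0 1"

```text
clock: 1.7
ee_pos: [0.3428, -0.3893, 0.2361]
orientation: [0.998, 0.067, 0.0, -0.001]
contact_force: [-1.4, -0.2, -0.5]
width: 0.999
gripper_force: 0.0
```

Emit:
play_rows --plan "0 0 0 0.3 -0.26 0 1;0 0 0 0.6 -0.52 0 1;0 0 0 0.9 -0.78 0 1;0 0 0 0.9 -0.78 0 1"

```text
clock: 2.1
ee_pos: [0.438, -0.2831, 0.236]
orientation: [0.998, 0.067, 0.001, -0.0]
contact_force: [0.3, -1.0, -0.1]
width: 1.0
gripper_force: 0.0
```

Emit:
play_rows --plan "0 0 0 0.3 -0.26 0 1;0 0 0 0.6 -0.52 0 1;0 0 0 0.9 -0.78 0 1;0 0 0 0.9 -0.78 0 1;0 0 0 0.9 -0.78 0 1"

```text
clock: 2.6
ee_pos: [0.5306, -0.1796, 0.2358]
orientation: [0.998, 0.065, -0.0, 0.0]
contact_force: [-1.0, -0.9, -0.8]
width: 1.0
gripper_force: 0.0
```

```bash
python3 - <<'E'
from h import *
to(.539,-.175,.235,7.3)
cv2.imwrite("pics/w1.png",eyes.read_camera("wrist"))
c=eyes.camera_info("wrist"); print(c, proj("wrist",[.539,-.175,.08],c))
print(models.look_for("pot","wrist")[:2])
E
```

```text
turn [0.    0.    0.002] shift [ 0.074 -0.029  0.006] | t 2.6 p [ 0.5306 -0.1796  0.2358] F [-1.  -0.9 -0.8] w 1.0 gf 0.0 j6 1.01
{'fx': 330.1781047026138, 'fy': 330.1781047026138, 'cx': 278.11524254203255, 'cy': 202.08925089028983, 'k1': -0.008349429265416448, 'R': array([[ 1.27517194e-01, -9.91836338e-01,  2.07821642e-04],
       [-9.49486759e-01, -1.22011867e-01,  2.89115891e-01],
       [-2.86730290e-01, -3.70645711e-02, -9.57294081e-01]]), 't': array([-0.24721214,  0.44906384,  0.53778872])} [272.95688077 182.87009447]
[{'at': [0.532, -0.1821, 0.0402], 'p': 0.59}]
```

View pics/w1.png

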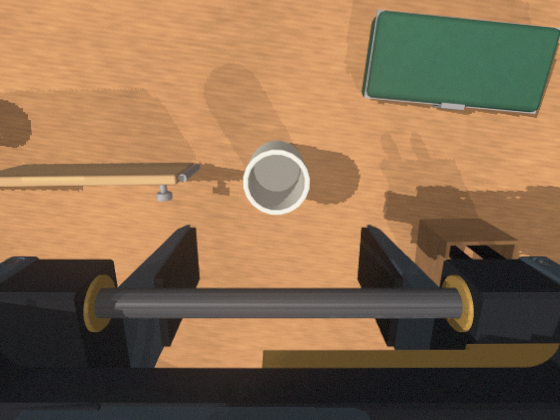

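The wrist picture shows the pot rim centred at (276.5,182), between the jaw lines, and the gate's free edge top at about (181,181). The tin and marker box are clear of the jaws.

```bash
python3 - <<'E'
from h import *
p=ray("wrist",276.5,182,.08); print(p, ray("wrist",181,181,.078), ray("wrist",198,164,.04))
to(p[0],p[1],.043,7.3)
E
```

```text
[ 0.53997042 -0.1785849   0.08      ] [ 0.52896947 -0.08814461  0.078     ] [ 0.53942616 -0.09494616  0.04      ]
turn [0.    0.    0.001] shift [ 0.087 -0.006  1.607] | t 2.7 p [ 0.5298 -0.1806  0.2359] F [-0.9  0.6  0.4] w 1.0 gf 0.0 j6 1.01
```

Emit:
play_rows --plan "0 0 0 0.087 -0.006 0.2 1;0 0 0 0.087 -0.006 0.5 1;0 0 0 0.087 -0.006 0.8 1;0 0 0 0.087 -0.006 0.8 1;0 0 0 0.087 -0.006 0.8 1"

```text
clock: 3.2
ee_pos: [0.5402, -0.1785, 0.1405]
orientation: [0.998, 0.064, -0.0, -0.0]
contact_force: [-0.0, 0.5, 1.6]
width: 1.001
gripper_force: 0.0
```

```bash
python3 - <<'E'
from h import *
to(.540,-.1783,.043,7.3)
E
```

```text
turn [-0.  0.  0.] shift [-0.001 -0.001  0.813] | t 3.2 p [ 0.5402 -0.1785  0.1405] F [-0.   0.5  1.6] w 1.001 gf 0.0 j6 1.02
```

Emit:
play_rows --plan "0 0 0 0 0 0.25 1;0 0 0 0 0 0.5 1;0 0 0 0 0 0.7 1;0 0 0 0 0 0.81 1;0 0 0 0 0 0.81 1;0 0 0 0 0 0.81 1;0 0 0 0 0 0.81 0.6;0 0 0 0 0 0.81 0.5;0 0 0 0 0 0.81 0.4;0 0 0 0 0 0.81 0.3;0 0 0 0 0 0.81 0.1;0 0 0 0 0 0.81 0.1"

```text
clock: 4.4
ee_pos: [0.5407, -0.1772, 0.0432]
orientation: [0.998, 0.064, 0.0, -0.0]
contact_force: [-1.1, 3.0, 8.0]
width: 0.702
gripper_force: 30.0
```

Emit:
play_rows --plan "0 0 0 0 0 0 0;0 0 0 0 0 0 -0.2;0 0 0 0 0 0 -1;0 0 0 0 0 0 -1"

```text
clock: 4.8
ee_pos: [0.5407, -0.1772, 0.0432]
orientation: [0.998, 0.064, 0.0, -0.0]
contact_force: [-1.2, 3.6, 8.0]
width: 0.704
gripper_force: 30.0
```

```bash
python3 - <<'E'
from h import *
s=telemetry.sense(); print(ig(s["ee_pos"]))
c=eyes.camera_info("scene")
x=.5*(g(.003,-.05)); 
for p in [g(-.15,-.03),g(.003,-.05),[.646,.216]]: to(p[0],p[1],.043,7.3)
E
```

```text
[-0.37116267  0.1038801 ]
turn [-0.    -0.     0.001] shift [ 1.118 -1.841  0.003] | t 4.8 p [ 0.5407 -0.1772  0.0432] F [-1.2  3.6  8. ] w 0.704 gf 29.998612655326724 j6 1.02
turn [-0.    -0.     0.001] shift [ 1.286e+00 -3.116e+00  3.000e-03] | t 4.8 p [ 0.5407 -0.1772  0.0432] F [-1.2  3.6  8. ] w 0.704 gf 29.998612655326724 j6 1.02
turn [-0.    -0.     0.001] shift [ 1.291e+00 -3.137e+00  3.000e-03] | t 4.8 p [ 0.5407 -0.1772  0.0432] F [-1.2  3.6  8. ] w 0.704 gf 29.998612655326724 j6 1.02
```

Emit:
play_rows --plan "0 0 0 0.03 0 0 -1;0 0 0 0.1 0 0 -1;0 0 0 0.2 0 0 -1;0 0 0 0.32 0 0 -1;0 0 0 0.44 0 0 -1;0 0 0 0.56 0 0 -1;0 0 0 0.68 0 0 -1;0 0 0 0.8 0 0 -1;0 0 0 0.9 0 0 -1;0 0 0 0.97 0 0 -1;0 0 0 1 0 0 -1;0 0 0 1 0 0 -1"

```text
clock: 6.0
ee_pos: [0.6585, -0.162, 0.0432]
orientation: [0.998, 0.065, -0.001, -0.0]
contact_force: [-10.1, -1.0, 13.4]
width: 0.701
gripper_force: 30.0
```

```bash
python3 - <<'E'
from h import *
to(.646,.214,.043,7.3)
s=telemetry.sense(); print(ig(s["ee_pos"]))
E
```

```text
turn [-0.     0.002  0.001] shift [ 3.01e-01 -3.12e+00  2.00e-03] | t 6.0 p [ 0.6585 -0.162   0.0432] F [-10.1  -1.   13.4] w 0.701 gf 29.999909196048975 j6 1.11
[-0.37098667 -0.01487796]
```

Emit:
play_rows --plan "0 0 0 0 -0.03 0 -1;0 0 0 0.01 -0.1 0 -1;0 0 0 0.02 -0.2 0 -1;0 0 0 0.04 -0.32 0 -1;0 0 0 0.05 -0.44 0 -1;0 0 0 0.06 -0.56 0 -1;0 0 0 0.07 -0.68 0 -1;0 0 0 0.08 -0.8 0 -1;0 0 0 0.09 -0.9 0 -1;0 0 0 0.1 -0.97 0 -1;0 0 0 0.1 -1 0 -1;0 0 0 0.1 -1 0 -1"

```text
clock: 7.2
ee_pos: [0.6564, -0.0409, 0.043]
orientation: [0.998, 0.065, 0.0, -0.0]
contact_force: [0.1, 3.1, 5.3]
width: 0.704
gripper_force: 30.0
```

Emit:
play_rows --plan "0 0 0 0 -0.03 0 -1;0 0 0 0.02 -0.1 0 -1;0 0 0 0.04 -0.2 0 -1;0 0 0 0.06 -0.32 0 -1;0 0 0 0.08 -0.44 0 -1;0 0 0 0.1 -0.56 0 -1;0 0 0 0.12 -0.68 0 -1;0 0 0 0.14 -0.8 0 -1;0 0 0 0.16 -0.9 0 -1;0 0 0 0.18 -0.97 0 -1;0 0 0 0.18 -1 0 -1;0 0 0 0.18 -1 0 -1"

```text
clock: 8.4
ee_pos: [0.6624, 0.0804, 0.043]
orientation: [0.998, 0.064, 0.0, 0.0]
contact_force: [0.4, -0.1, 5.3]
width: 0.706
gripper_force: 30.0
```

```bash
python3 - <<'E'
from h import *
to(.646,.214,.043,7.3)
s=telemetry.sense(); print(ig(s["ee_pos"]))
im=eyes.read_camera("wrist"); cv2.imwrite("pics/w2.png",im)
for n in ["mark","jar","guard"]: print(n,models.look_for(n,"wrist")[:2])
E
```

```text
turn [ 0.    -0.     0.001] shift [ 0.008 -1.122 -0.   ] | t 8.4 p [0.6624 0.0804 0.043 ] F [ 0.4 -0.1  5.3] w 0.706 gf 29.99937088228762 j6 1.47
[-0.13106397 -0.04956071]
mark [{'at': [0.6624, 0.2181, -0.0021], 'p': 0.79}]
jar []
guard [{'at': [0.7295, 0.147, 0.0793], 'p': 0.97}]
```

View pics/w2.png

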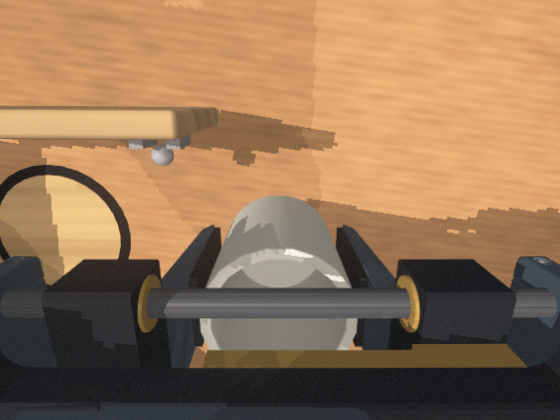

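The wrist picture shows the ring arc at lower left, with its top at (48,168) and right side at (130,235). The pot is upright in the jaws. The catch wall is above at (180,125). I'll fit the ring from its dark pixels.

```bash
python3 - <<'E'
from h import *
from scipy.optimize import least_squares
im=cv2.imread("pics/w2.png").max(axis=2); c=eyes.camera_info("wrist")
v,u=np.nonzero(im<60); k=(u<140)&(v>160)&(v<255)
P=np.array([ray("wrist",a,b,0,c)[:2] for a,b in zip(u[k],v[k])])
k2=np.ones(len(P),bool)
x=np.r_[.65,.215]
for _ in range(5):
    r=least_squares(lambda q:np.hypot(*(P[k2]-q).T)-.041,x,loss="soft_l1",f_scale=.003); x=r.x
    e=np.hypot(*(P-x).T)-.041; k2=abs(e)<.006
print(x,k2.sum(),len(P),e[k2].std(),ig(x))
# catch wall front end top inner/outer corners
for a,b in [(175,138),(217,110)]: q=ray("wrist",a,b,.08,c); print(q,ig(q))
# scene ring fit
im=cv2.imread("pics/scene0.png").max(axis=2)[160:188,346:384]; v,u=np.nonzero(im<75)
c=eyes.camera_info("scene");P=np.array([ray("scene",a+346,b+160,0,c)[:2] for a,b in zip(u,v)])
r=least_squares(lambda q:np.hypot(*(P-q).T)-.041,x,loss="soft_l1",f_scale=.003);print(r.x,len(P),np.abs(r.fun).mean())
to(x[0],x[1],.043,7.3)
E
```

```text
[0.64907447 0.21616685] 899 899 0.001494758920747326 [ 0.00530606 -0.05358717]
[0.72867561 0.12303313 0.08      ] [-0.09719194 -0.12072352]
[0.73951757 0.10969211 0.08      ] [-0.11180316 -0.12978443]
[0.64514846 0.21992569] 112 0.0022791684089419873
turn [-0.    -0.     0.001] shift [ 3.500e-02 -1.136e+00  1.000e-03] | t 8.6 p [0.6624 0.0804 0.043 ] F [-0.   0.5  6.7] w 0.703 gf 29.999498706310987 j6 1.47
```

Emit:
play_rows --plan "0 0 0 0 -0.03 0 -1;0 0 0 0 -0.1 0 -1;0 0 0 0.01 -0.2 0 -1;0 0 0 0.01 -0.32 0 -1;0 0 0 0.02 -0.44 0 -1;0 0 0 0.02 -0.56 0 -1;0 0 0 0.03 -0.68 0 -1;0 0 0 0.03 -0.8 0 -1;0 0 0 0.03 -0.9 0 -1;0 0 0 0.03 -0.97 0 -1;0 0 0 0.03 -1 0 -1;0 0 0 0.03 -1 0 -1"

```text
clock: 9.8
ee_pos: [0.6504, 0.1999, 0.043]
orientation: [0.998, 0.064, 0.0, 0.0]
contact_force: [-0.7, -0.9, 6.4]
width: 0.699
gripper_force: 30.0
```

```bash
python3 - <<'E'
from h import *
to(.6485,.2165,.043,7.3)
im=eyes.read_camera("wrist"); c=eyes.camera_info("wrist")
s=eyes.read_camera("scene")[110:220,250:420]; s=cv2.resize(s,None,fx=3.5,fy=3.5,interpolation=cv2.INTER_CUBIC)
print(s.shape)
o=np.zeros((600,800,3),np.uint8); w=cv2.resize(im[60:300],(490,210)); o[:210,:490]=w; o[212:212+385,:595]=s
cv2.imwrite("pics/c3.png",o)
E
```

```text
turn [ 0.    -0.     0.001] shift [ 0.002 -0.14   0.   ] | t 9.8 p [0.6504 0.1999 0.043 ] F [-0.7 -0.9  6.4] w 0.699 gf 29.999455427750945 j6 1.65
(385, 595, 3)
```

View pics/c3.png

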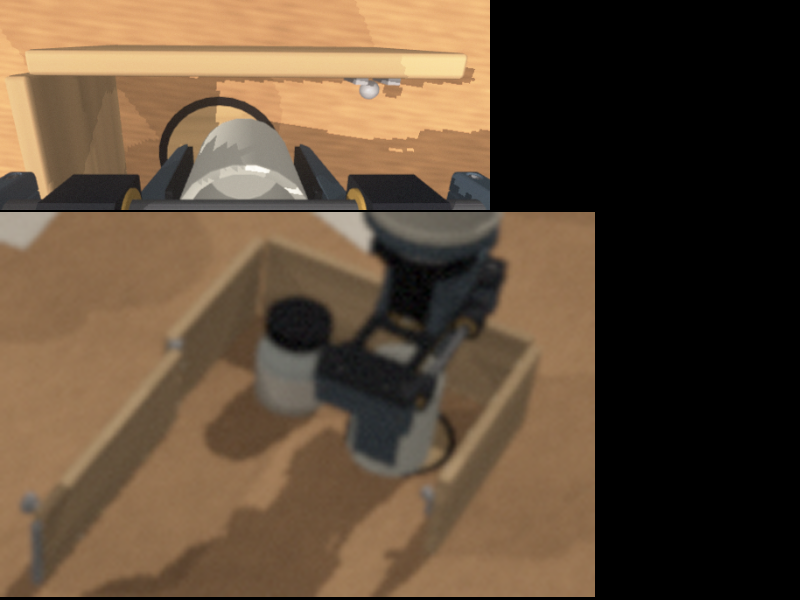

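The ring's visible arc is at the top of the wrist view, with its top at (218,98) in the composite. The pot still needs about 17 mm forward. The jar and walls look untouched.

```bash
cat > ring.py <<'E'
from h import *
from scipy.optimize import least_squares
im=eyes.read_camera("wrist"); c=eyes.camera_info("wrist"); x=np.array([.649,.2165])
cv2.imwrite("pics/wl.png",im)
v,u=np.nonzero(im.max(axis=2)<60); k=(u>150)&(u<420)&(v>150)&(v<225)
P=np.array([ray("wrist",a,b,0,c)[:2] for a,b in zip(u[k],v[k])])
k2=np.abs(np.hypot(*(P-x).T)-.041)<.012
for _ in range(6):
    r=least_squares(lambda q:np.hypot(*(P[k2]-q).T)-.041,x,loss="soft_l1",f_scale=.002); x=r.x
    k2=abs(np.hypot(*(P-x).T)-.041)<.006
print("ring",x,k2.sum(),len(P),ig(x))
for b in range(170,215): print(b,im[b,int(proj("wrist",[*(telemetry.sense()["ee_pos"][:2]+np.array([.032*.992,.032*.127])),0],c)[0])],end=" ")
print("\npredicted base edge",proj("wrist",[*(telemetry.sense()["ee_pos"][:2]+np.array([.032*.992,.032*.127])),0],c))
to(x[0],x[1],.043,7.3)
E
python3 ring.py
```

```text
ring [0.6486916  0.21587453] 885 885 [ 0.0050647  -0.05317023]
170 [107 158 215] 171 [108 158 215] 172 [106 155 212] 173 [103 155 211] 174 [102 147 201] 175 [ 77 105 143] 176 [48 53 63] 177 [47 52 63] 178 [45 52 62] 179 [48 53 65] 180 [41 47 58] 181 [46 52 63] 182 [46 53 63] 183 [45 51 61] 184 [42 52 60] 185 [ 68  93 114] 186 [111 156 197] 187 [133 189 232] 188 [129 188 229] 189 [127 186 227] 190 [124 183 225] 191 [125 182 223] 192 [122 178 221] 193 [124 179 222] 194 [122 179 222] 195 [133 171 200] 196 [147 159 165] 197 [147 158 164] 198 [146 159 165] 199 [145 158 163] 200 [145 157 163] 201 [144 157 161] 202 [145 158 164] 203 [145 157 163] 204 [146 157 163] 205 [144 158 163] 206 [146 159 164] 207 [144 156 161] 208 [148 161 166] 209 [144 156 161] 210 [142 156 161] 211 [145 156 162] 212 [144 156 162] 213 [145 156 163] 214 [145 153 161] 
predicted base edge [276.90155397 190.27065527]
turn [-0.    -0.     0.001] shift [ 0.003 -0.135  0.   ] | t 9.95 p [0.6504 0.1998 0.043 ] F [-1. -1.  7.] w 0.703 gf 29.999447017908096 j6 1.65
```

```bash
python3 - <<'E'
from h import *
c=eyes.camera_info("wrist"); p=np.array(telemetry.sense()["ee_pos"])
for v in (194.7,195.3):
    q=ray("wrist",276.9,v,0,c); print(ig(q)-ig(p))
im=cv2.imread("pics/wl.png").astype(int)
# pot silhouette at base: whitish (low saturation) columns at few rows
for v in (205,215):
    m=np.nonzero((im[v,:,2]-im[v,:,0]<35)&(im[v].max(axis=1)>95))[0]; m=m[(m>200)&(m<360)]; print(v,m.min(),m.max(),len(m))
E
```

```text
[ 4.19244123e-06 -2.92400975e-02]
[ 4.63580616e-06 -2.88636997e-02]
205 248 309 62
215 237 319 83
```

Emit:
play_rows --plan "0 0 0 0.01 -0.03 0 -1;0 0 0 0.02 -0.08 0 -1;0 0 0 0.03 -0.12 0 -1;0 0 0 0.03 -0.14 0 -1;0 0 0 0.03 -0.14 0 -1;0 0 0 0.03 -0.14 0 -1"

```text
clock: 10.55
ee_pos: [0.6519, 0.2163, 0.043]
orientation: [0.998, 0.064, 0.0, 0.0]
contact_force: [-0.3, -4.7, 7.4]
width: 0.703
gripper_force: 30.0
```

```bash
sed -i '/^for b/,/^print("\\n/d' ring.py; cat >> ring.py <<'E'
p=np.array(telemetry.sense()["ee_pos"]); u0=int(round(proj("wrist",[*(p[:2]-.03*GY),0],c)[0])); 
col=im[:,u0].astype(int); print(u0,[(b,col[b,2]-col[b,0],col[b].max()) for b in range(160,212,1)])
for v in (205,215):
    i=im.astype(int); m=np.nonzero((i[v,:,2]-i[v,:,0]<35)&(i[v].max(axis=1)>95))[0]; m=m[(m>200)&(m<360)]; print(v,m.min(),m.max(),len(m))
E
python3 ring.py
```

```text
ring [0.6485401  0.21588413] 982 982 [ 0.00509346 -0.05302116]
turn [ 0.    -0.     0.001] shift [-0.028 -0.     0.   ] | t 10.6 p [0.6519 0.2163 0.043 ] F [ 0.1 -4.   7.8] w 0.701 gf 30.000204909592867 j6 1.68
277 [(160, np.int64(110), np.int64(228)), (161, np.int64(111), np.int64(228)), (162, np.int64(110), np.int64(228)), (163, np.int64(110), np.int64(227)), (164, np.int64(109), np.int64(226)), (165, np.int64(112), np.int64(222)), (166, np.int64(110), np.int64(219)), (167, np.int64(109), np.int64(219)), (168, np.int64(108), np.int64(219)), (169, np.int64(97), np.int64(198)), (170, np.int64(77), np.int64(152)), (171, np.int64(77), np.int64(153)), (172, np.int64(76), np.int64(151)), (173, np.int64(75), np.int64(151)), (174, np.int64(73), np.int64(149)), (175, np.int64(66), np.int64(135)), (176, np.int64(45), np.int64(102)), (177, np.int64(17), np.int64(60)), (178, np.int64(16), np.int64(61)), (179, np.int64(17), np.int64(59)), (180, np.int64(13), np.int64(58)), (181, np.int64(13), np.int64(58)), (182, np.int64(15), np.int64(61)), (183, np.int64(13), np.int64(58)), (184, np.int64(13)
[... 322 characters left out ...]
102), np.int64(234)), (194, np.int64(100), np.int64(233)), (195, np.int64(75), np.int64(218)), (196, np.int64(18), np.int64(171)), (197, np.int64(19), np.int64(162)), (198, np.int64(19), np.int64(165)), (199, np.int64(19), np.int64(167)), (200, np.int64(16), np.int64(162)), (201, np.int64(18), np.int64(163)), (202, np.int64(18), np.int64(162)), (203, np.int64(19), np.int64(164)), (204, np.int64(19), np.int64(165)), (205, np.int64(17), np.int64(162)), (206, np.int64(16), np.int64(162)), (207, np.int64(17), np.int64(162)), (208, np.int64(16), np.int64(163)), (209, np.int64(18), np.int64(163)), (210, np.int64(18), np.int64(164)), (211, np.int64(20), np.int64(162))]
205 248 308 61
215 237 319 83
```

Emit:
play_rows --plan "0 0 0 0 0 0 0.45;0 0 0 0 0 0 0.5;0 0 0 0 0 0 0.55;0 0 0 0 0 0 0.62;0 0 0 0 0 0 0.65;0 0 0 0 0 0 0.65;0 0 0 0 0 0 0.65"

```text
clock: 11.3
ee_pos: [0.6517, 0.2169, 0.0427]
orientation: [0.998, 0.064, -0.0, -0.0]
contact_force: [0.8, -0.0, -0.3]
width: 0.823
gripper_force: 0.0
```

```bash
python3 ring.py | grep -v 160; python3 -c "
from h import *
im=cv2.imread('pics/wl.png').astype(int); print([(b,im[b,277,2]-im[b,277,0]) for b in range(192,199)])"
```

```text
ring [0.64864946 0.21580458] 1014 1014 [ 0.00500067 -0.05311954]
turn [-0.     0.     0.001] shift [-0.026  0.006 -0.002] | t 11.35 p [0.6517 0.2169 0.0427] F [ 0.1 -0.5 -0. ] w 0.822 gf 0.0 j6 1.68
205 249 310 62
215 238 320 83
[(192, np.int64(99)), (193, np.int64(99)), (194, np.int64(99)), (195, np.int64(73)), (196, np.int64(20)), (197, np.int64(20)), (198, np.int64(20))]
```

Emit:
play_rows --plan "0 0 0 0 0 -0.1 0.65;0 0 0 0 0 -0.3 0.65;0 0 0 0 0 -0.6 0.65;0 0 0 0 0 -0.9 0.65;0 0 0 0 0 -1 0.65;0 0 0 0 0 -1 0.65"

```text
clock: 11.95
ee_pos: [0.6528, 0.2172, 0.1656]
orientation: [0.998, 0.064, 0.002, -0.0]
contact_force: [0.7, -0.0, -0.5]
width: 0.828
gripper_force: 0.0
```

```bash
python3 - <<'E'
from h import *
im=eyes.read_camera("wrist"); c=eyes.camera_info("wrist")
for r,z in ((.038,0),(.044,0),(.032,.08),(.032,0)):
    pts=np.array([proj("wrist",[.6487+r*np.cos(a),.2159+r*np.sin(a),z],c) for a in np.linspace(0,6.28,60)]); cv2.polylines(im,[np.round(pts*8).astype(np.int32)],True,(0,0,255) if z==0 else (0,255,0),1,cv2.LINE_AA,3)
cv2.imwrite("pics/w4.png",im)
to(.6487,.2159,.25,7.3)
E
```

```text
turn [-0.    -0.001  0.001] shift [-0.027  0.005 -0.72 ] | t 12.0 p [0.6519 0.2169 0.1636] F [-0.2 -0.7 -0.5] w 0.824 gf 0.0 j6 1.68
```

View pics/w4.png

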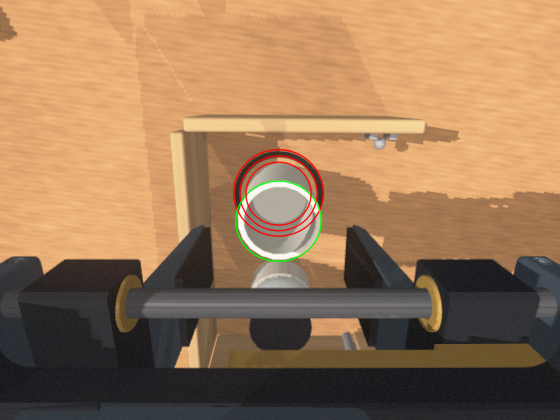

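The projected circles for a pot centred on the ring lie on the real rim and base, so the pot stands centred. The jar is untouched. Now the gate.

Emit:
play_rows --plan "0 0 0 -0.25 0.3 -0.05 0;0 0 0 -0.5 0.6 -0.05 -1;0 0 0 -0.75 0.8 -0.05 -1;0 0 0 -0.9 0.95 -0.05 -1;0 0 0 -0.9 0.95 -0.05 -1"

```text
clock: 12.5
ee_pos: [0.5562, 0.0878, 0.1674]
orientation: [0.998, 0.063, -0.002, 0.0]
contact_force: [-0.7, -0.1, -0.1]
width: 0.418
gripper_force: 0.0
```

```bash
cat >> h.py <<'E'
H=np.array([-.075,.110])
def pose(th,s=.145,gap=0):
    d=np.array([-np.sin(th),-np.cos(th)]); n=np.array([-np.cos(th),np.sin(th)]); h=.0135*np.cos(th)+.016*np.sin(th)
    return g(*(H+d*s+n*(.005+h+gap)))
E
python3 - <<'E'
from h import *
p=pose(1.53,gap=.02); print(p); to(*p,.165,7.3); to(*p,.055,7.3)
E
```

```text
[ 0.48031564 -0.03419065]
turn [ 0.     0.003 -0.   ] shift [-0.756  0.928  0.023] | t 12.5 p [0.5562 0.0878 0.1674] F [-0.7 -0.1 -0.1] w 0.418 gf 0.0 j6 1.49
turn [ 0.     0.003 -0.   ] shift [-0.752  0.928  0.94 ] | t 12.5 p [0.5562 0.0878 0.1674] F [-0.7 -0.1 -0.1] w 0.418 gf 0.0 j6 1.49
```

Emit:
play_rows --plan "0 0 0 -0.25 0.3 0 -1;0 0 0 -0.5 0.6 0 -1;0 0 0 -0.76 0.9 0 -1;0 0 0 -0.76 0.93 0 -1;0 0 0 -0.76 0.93 0.4 -1;0 0 0 -0.76 0.93 0.75 -1;0 0 0 -0.76 0.93 0.92 -1;0 0 0 -0.76 0.93 0.92 -1;0 0 0 -0.76 0.93 0.92 -1"

```text
clock: 13.4
ee_pos: [0.4832, -0.032, 0.0582]
orientation: [0.998, 0.065, -0.001, -0.0]
contact_force: [-0.4, -0.3, 0.7]
width: 0.005
gripper_force: 0.0
```

```bash
python3 - <<'E'
from h import *
for th in (1.53,1.4,1.25,1.1,.95,.8,.7): to(*pose(th),.055,7.3)
E
```

```text
turn [-0.     0.001  0.001] shift [0.14  0.008 0.026] | t 13.4 p [ 0.4832 -0.032   0.0582] F [-0.4 -0.3  0.7] w 0.005 gf 0.0 j6 1.25
turn [-0.     0.001  0.001] shift [0.286 0.017 0.026] | t 13.4 p [ 0.4832 -0.032   0.0582] F [-0.4 -0.3  0.7] w 0.005 gf 0.0 j6 1.25
turn [-0.     0.001  0.001] shift [0.458 0.005 0.026] | t 13.4 p [ 0.4832 -0.032   0.0582] F [-0.4 -0.3  0.7] w 0.005 gf 0.0 j6 1.25
turn [-0.     0.001  0.001] shift [ 0.63  -0.033  0.026] | t 13.4 p [ 0.4832 -0.032   0.0582] F [-0.4 -0.3  0.7] w 0.005 gf 0.0 j6 1.25
turn [-0.     0.001  0.001] shift [ 0.798 -0.097  0.025] | t 13.4 p [ 0.4832 -0.032   0.0582] F [-0.4 -0.3  0.7] w 0.005 gf 0.0 j6 1.25
turn [-0.     0.001  0.001] shift [ 0.958 -0.188  0.025] | t 13.4 p [ 0.4832 -0.032   0.0582] F [-0.4 -0.3  0.7] w 0.005 gf 0.0 j6 1.25
turn [-0.     0.001  0.001] shift [ 1.057 -0.263  0.025] | t 13.4 p [ 0.4832 -0.032   0.0582] F [-0.4 -0.3  0.7] w 0.005 gf 0.0 j6 1.25
```

Emit:
play_rows --plan "0 0 0 0.07 0 0.02 -1;0 0 0 0.14 0 0.02 -1;0 0 0 0.21 0.01 0.02 -1;0 0 0 0.29 0.01 0.02 -1;0 0 0 0.37 0.01 0.02 -1;0 0 0 0.46 0 0.02 -1;0 0 0 0.55 -0.02 0.02 -1;0 0 0 0.63 -0.03 0.02 -1;0 0 0 0.72 -0.06 0.02 -1;0 0 0 0.8 -0.1 0.02 -1;0 0 0 0.88 -0.14 0.02 -1;0 0 0 0.96 -0.19 0.02 -1"

```text
clock: 14.6
ee_pos: [0.5951, 0.0056, 0.0559]
orientation: [0.998, 0.064, -0.0, -0.0]
contact_force: [-0.1, -0.2, 0.7]
width: 0.004
gripper_force: 0.2
```

```bash
python3 - <<'E'
from h import *
eyes.read_camera("side"); print(models.look_for("gate_free_edge","side")[:1])
for th in (.8,.7,.6,.5,.4,.3,.2): to(*pose(th),.055,7.3)
for th in (.9,.8,.7): e=g(*(H+.204*np.array([-np.sin(th),-np.cos(th)]))); print(th,e)
E
```

```text
[{'at': [0.5618, 0.0768, 0.0471], 'p': 0.56}]
turn [ 0.    -0.001  0.001] shift [-0.013  0.005  0.008] | t 14.7 p [0.5957 0.006  0.0559] F [-0.4 -0.5 -0.9] w 0.005 gf 0.0 j6 1.35
turn [ 0.    -0.001  0.001] shift [ 0.087 -0.07   0.008] | t 14.7 p [0.5957 0.006  0.0559] F [-0.4 -0.5 -0.9] w 0.005 gf 0.0 j6 1.35
turn [ 0.    -0.001  0.001] shift [ 0.179 -0.156  0.008] | t 14.7 p [0.5957 0.006  0.0559] F [-0.4 -0.5 -0.9] w 0.005 gf 0.0 j6 1.35
turn [ 0.    -0.001  0.001] shift [ 0.263 -0.252  0.008] | t 14.7 p [0.5957 0.006  0.0559] F [-0.4 -0.5 -0.9] w 0.005 gf 0.0 j6 1.35
turn [ 0.    -0.001  0.001] shift [ 0.337 -0.359  0.008] | t 14.7 p [0.5957 0.006  0.0559] F [-0.4 -0.5 -0.9] w 0.005 gf 0.0 j6 1.35
turn [ 0.    -0.001  0.001] shift [ 0.4   -0.473  0.008] | t 14.7 p [0.5957 0.006  0.0559] F [-0.4 -0.5 -0.9] w 0.005 gf 0.0 j6 1.35
turn [ 0.    -0.001  0.001] shift [ 0.45  -0.596  0.008] | t 14.7 p [0.5957 0.006  0.0559] F [-0.4 -0.5 -0.9] w 0.005 gf 0.0 j6 1.35
0.9 [ 0.6430934  -0.02668563]
0.8 [ 0.6565814  -0.01138964]
0.7 [0.66847498 0.00517649]
```

```bash
python3 - <<'E'
from h import *
a=eyes.read_camera("side")[150:400,60:330]; b=eyes.read_camera("wrist")
o=np.zeros((600,800,3),np.uint8); o[:400,:432]=cv2.resize(a,(432,400),interpolation=cv2.INTER_CUBIC); o[:276,432:]=cv2.resize(b,(368,276)); cv2.imwrite("pics/c5.png",o)
E
```

View pics/c5.png

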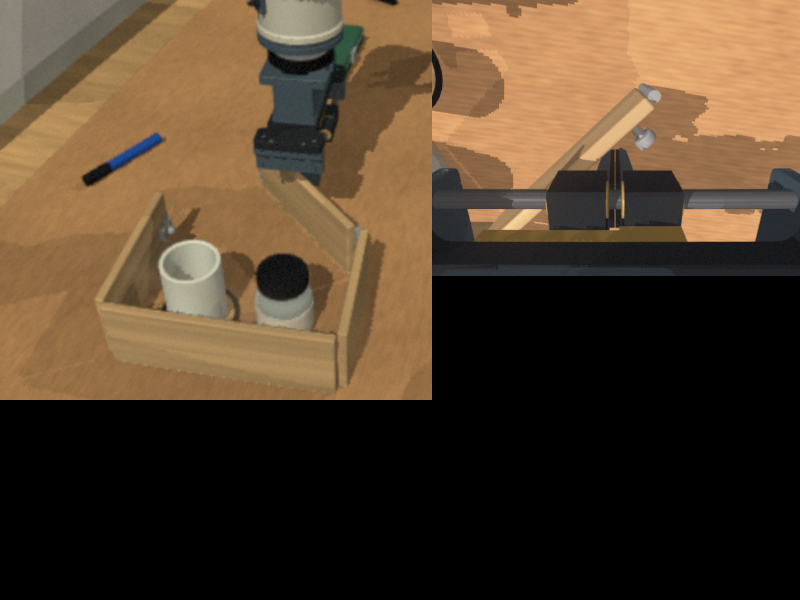

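The gate is half shut at about 0.8 rad and follows the fingers. The knob is clear beyond them at (645,138), and the pot and jar are standing.

Emit:
play_rows --plan "0 0 0 0.04 -0.03 0.01 -1;0 0 0 0.09 -0.07 0.01 -1;0 0 0 0.13 -0.11 0.01 -1;0 0 0 0.18 -0.16 0.01 -1;0 0 0 0.22 -0.2 0.01 -1;0 0 0 0.26 -0.25 0.01 -1;0 0 0 0.3 -0.3 0.01 -1;0 0 0 0.34 -0.36 0.01 -1;0 0 0 0.37 -0.42 0.01 -1;0 0 0 0.4 -0.47 0.01 -1;0 0 0 0.43 -0.53 0.01 -1;0 0 0 0.45 -0.6 0.01 -1"

```text
clock: 16.0
ee_pos: [0.639, 0.0839, 0.0547]
orientation: [0.998, 0.064, 0.0, 0.0]
contact_force: [-0.5, -1.6, -0.2]
width: 0.006
gripper_force: 0.2
```

```bash
python3 - <<'E'
from h import *
for th in (.2,.12,.08,.05,.03,0,-.03): to(*pose(th),.055,7.3)
E
```

```text
turn [ 0.    -0.     0.001] shift [ 0.009  0.001 -0.002] | t 16.0 p [0.639  0.0839 0.0547] F [-0.5 -1.6 -0.2] w 0.006 gf 0.18286085807631025 j6 1.48
turn [ 0.    -0.     0.001] shift [ 0.039 -0.101 -0.002] | t 16.0 p [0.639  0.0839 0.0547] F [-0.5 -1.6 -0.2] w 0.006 gf 0.18286085807631025 j6 1.48
turn [ 0.    -0.     0.001] shift [ 0.051 -0.153 -0.002] | t 16.0 p [0.639  0.0839 0.0547] F [-0.5 -1.6 -0.2] w 0.006 gf 0.18286085807631025 j6 1.48
turn [ 0.    -0.     0.001] shift [ 0.059 -0.193 -0.002] | t 16.0 p [0.639  0.0839 0.0547] F [-0.5 -1.6 -0.2] w 0.006 gf 0.18286085807631025 j6 1.48
turn [ 0.    -0.     0.001] shift [ 0.063 -0.219 -0.002] | t 16.0 p [0.639  0.0839 0.0547] F [-0.5 -1.6 -0.2] w 0.006 gf 0.18286085807631025 j6 1.48
turn [ 0.    -0.     0.001] shift [ 0.068 -0.259 -0.002] | t 16.0 p [0.639  0.0839 0.0547] F [-0.5 -1.6 -0.2] w 0.006 gf 0.18286085807631025 j6 1.48
turn [ 0.    -0.     0.001] shift [ 0.072 -0.3   -0.002] | t 16.0 p [0.639  0.0839 0.0547] F [-0.5 -1.6 -0.2] w 0.006 gf 0.18286085807631025 j6 1.48
```

Emit:
play_rows --plan "0 0 0 0.03 -0.05 0 -1;0 0 0 0.04 -0.1 0 -1;0 0 0 0.05 -0.14 0 -1;0 0 0 0.05 -0.17 0 -1;0 0 0 0.05 -0.18 0 -1;0 0 0 0.05 -0.19 0 -1;0 0 0 0.05 -0.19 0 -1"

```text
clock: 16.7
ee_pos: [0.6417, 0.1067, 0.0547]
orientation: [0.998, 0.064, -0.0, -0.0]
contact_force: [0.9, 1.0, 0.3]
width: 0.007
gripper_force: 0.0
```

Emit:
play_rows --plan "0 0 0 0 -0.01 0 -1;0 0 0 0 -0.02 0 -1;0 0 0 0 -0.03 0 -1;0 0 0 0 -0.03 0 -1"

```text
clock: 17.1
ee_pos: [0.6413, 0.1104, 0.0547]
orientation: [0.998, 0.064, -0.0, -0.0]
contact_force: [0.2, 0.1, -0.3]
width: 0.004
gripper_force: 0.0
```

Emit:
play_rows --plan "0 0 0 0 -0.01 0 -1;0 0 0 0 -0.02 0 -1;0 0 0 0 -0.02 0 -1"

```text
clock: 17.4
ee_pos: [0.6412, 0.1121, 0.0547]
orientation: [0.998, 0.064, 0.0, 0.0]
contact_force: [0.6, -6.9, -0.4]
width: 0.004
gripper_force: 3.1
```

Emit:
play_rows --plan "0 0 0 0 -0.01 0 -1;0 0 0 0 -0.02 0 -1;0 0 0 0 -0.02 0 -1"

```text
clock: 17.7
ee_pos: [0.641, 0.1142, 0.0547]
orientation: [0.998, 0.064, 0.0, 0.0]
contact_force: [1.8, -5.9, -0.3]
width: 0.009
gripper_force: 2.8
```

Emit:
play_rows --plan "0 0 0 0 -0.01 0 -1;0 0 0 0 -0.02 0 -1;0 0 0 0 -0.02 0 -1"

```text
clock: 18.0
ee_pos: [0.6406, 0.1173, 0.0548]
orientation: [0.998, 0.064, 0.0, 0.0]
contact_force: [1.6, -1.5, 0.2]
width: 0.006
gripper_force: 0.5
```

Emit:
play_rows --plan "0 0 0 0 -0.01 0 -1;0 0 0 0 -0.02 0 -1;0 0 0 0 -0.02 0 -1"

```text
clock: 18.3
ee_pos: [0.6401, 0.12, 0.0547]
orientation: [0.998, 0.064, 0.0, 0.0]
contact_force: [1.5, -1.3, 0.9]
width: 0.002
gripper_force: 0.8
```

Emit:
play_rows --plan "0 0 0 0 -0.01 0 -1;0 0 0 0 -0.02 0 -1;0 0 0 0 -0.02 0 -1"

```text
clock: 18.6
ee_pos: [0.6401, 0.1203, 0.0548]
orientation: [0.998, 0.064, 0.0, 0.001]
contact_force: [3.4, -19.5, 0.3]
width: 0.004
gripper_force: 9.7
```

Firm stop at 19.5 N, so the gate is home. I'll back off, rise and check.

Emit:
play_rows --plan "0 0 0 0 0.1 0 -1;0 0 0 0 0.3 0 -1;0 0 0 0 0.5 0 -1;0 0 0 0 0.5 -0.3 -1;0 0 0 0 0.5 -0.7 -1;0 0 0 0 0.5 -1 -1;0 0 0 0 0.5 -1 -1"

```text
clock: 19.3
ee_pos: [0.6498, 0.0627, 0.18]
orientation: [0.998, 0.064, 0.004, 0.0]
contact_force: [0.7, -0.6, -0.4]
width: -0.001
gripper_force: 0.0
```

```bash
python3 - <<'E'
from h import *
a=eyes.read_camera("side")[190:390,90:330]; b=eyes.read_camera("wrist")
o=np.zeros((600,800,3),np.uint8); o[:400,:480]=cv2.resize(a,(480,400),interpolation=cv2.INTER_CUBIC); o[300:,480:]=cv2.resize(b,(400,300))[:,:320]; 
s=eyes.read_camera("scene")[110:230,250:410]; o[:240,480:]=cv2.resize(s,(320,240)); cv2.imwrite("pics/c6.png",o)
for n in ("tin","marker_box","jar","pot"): print(n,[np.round(d["at"],3) for d in models.look_for(n,"scene")[:1]])
print(telemetry.sense()["contact_force"])
E
```

```text
tin [array([ 0.68 , -0.354,  0.038])]
marker_box [array([ 0.48 , -0.406,  0.057])]
jar [array([ 0.678,  0.224, -0.   ])]
pot [array([0.653, 0.21 , 0.062])]
[0.24712481 0.86410941 0.3742454 ]
```

View pics/c6.png

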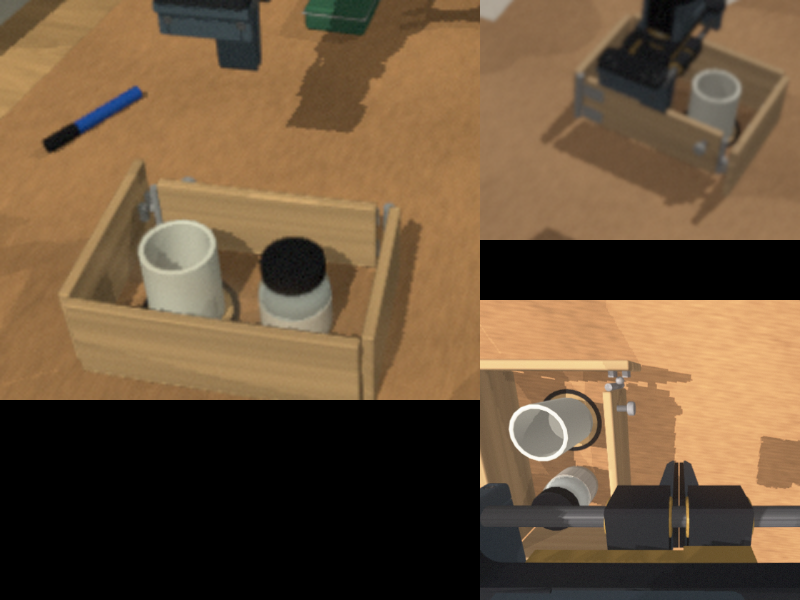

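The gate lies square to the walls, with its strip on the catch at (615,380). The pot stands inside the ring, and the jar, tin and marker box are in place.

```bash
python3 -c "
from h import *
print(order.close_job())"
```

```text
the job is handed in; nothing more can be done
None
```

The pot stands centred on the ring to within about 1 mm by the wrist-camera check, the gate is snapped home on its catch, the jar, tin and marker box were left alone, and the job was handed in after about 20 s of the 61 s limit (no verdict returned).

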